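# Show a guest her jar and paint, then switch on her lamp

### The job

Get a guest started at the painting table without picking anything up: with the fingertips pointing down, point at the tallest of the three black corked jars by bringing them just above the middle of its cork, one to three centimetres off and not touching, and stay there about two seconds; then point in the same way, for as long, at the middle of the lid of the widest of the three white paint tubs. Last, switch on her lamp by pushing the lever of the grey switch block all the way over, away from the robot. Touch none of the jars and tubs, bring the fingertips close above no other jar or tub, and leave everything else on the table where it is.

Things in the scene. Friction and masses are not known exactly. Their poses are not given: they have to be found in the camera images.
- jar_tall: TALL JAR (the one to show): the tallest and slimmest of three black jars with a natural cork stopper: round, 66 mm across, 135 mm high with its cork (cork 41 mm across). Loose, upright. Origin: centre of its underside, z up.
- jar_tall_top (a point): centre of the top of the cork of jar_tall, 135 mm above the table; z up
- jar_middle: middle-sized one of the three black jars with a natural cork stopper: round, 72 mm across, 105 mm high with its cork (cork 45 mm across). Loose, upright. Origin: centre of its underside, z up.
- jar_middle_top (a point): centre of the top of the cork of jar_middle, 105 mm above the table; z up
- jar_squat: lowest and widest of the three black jars with a natural cork stopper: round, 84 mm across, 80 mm high with its cork (cork 52 mm across). Loose, upright. Origin: centre of its underside, z up.
- jar_squat_top (a point): centre of the top of the cork of jar_squat, 80 mm above the table; z up
- tub_wide: WIDE TUB (the one to show): clearly the widest of three closed white paint tubs with flat grey lids: round, 70 mm across the lid, 40 mm high. Loose, upright. Origin: centre of its underside, z up.
- tub_wide_top (a point): centre of the top of the lid of tub_wide, 40 mm above the table; z up
- tub_small: smaller one of the three closed white paint tubs with flat grey lids: round, 42 mm across the lid, 40 mm high. Loose, upright. Origin: centre of its underside, z up.
- tub_small_top (a point): centre of the top of the lid of tub_small, 40 mm above the table; z up
- tub_narrow: slightly taller, narrow one of the three closed white paint tubs with flat grey lids: round, 48 mm across the lid, 48 mm high. Loose, upright. Origin: centre of its underside, z up.
- tub_narrow_top (a point): centre of the top of the lid of tub_narrow, 48 mm above the table; z up
- lamp_switch_base: grey block of the table-lamp switch, fixed to the table, 70 (x) x 50 (y) x 25 mm high, turned up to 0.5 rad. Origin: centre of its underside; its x axis points from the robot's side to the far side, z up. The lever's hinge lies along its y axis, 22 mm above the origin.
- lamp_switch_tip (a point): centre of the black ball (26 mm across) at the end of the 10 mm thick, 80 mm long steel lever of the lamp switch. At lever value 0 it lies 38 mm to the -x side of the block's origin and 92 mm up, at value 1.0 it lies 38 mm to the +x side and 92 mm up; half way it is 102 mm up. Moves with the lever.
- lamp_switch (a joint): angle of the lamp switch's lever (rad): 0 = leaning fully to the block's -x side (to the robot, off), 1.0 = fully over to the +x side (away from the robot, on; end stop). Starts at 0 to 0.12. Stays where it is left; moving it takes about 1 N at the ball.
- beaker: bystander: open black plastic beaker without a cork, 72 mm across, 85 mm high, beyond the tubs. Origin: centre of its underside.
- paint_bottle: bystander: yellow paint bottle with white cap, 56 mm across, 140 mm high, beyond the tubs. Origin: centre of its underside.
- medallion: bystander: flat plaster disc, 60 mm across, 6 mm thick, lying among the tubs. Origin: centre of its underside.
- stick: bystander: flat wooden stir stick, 115 x 10 x 4 mm, lying on the table. Origin: centre of its underside, x along it.
- dotting_tool: bystander: white dotting tool with steel point, 120 mm long, 8 mm thick, lying on the table. Origin: under the middle of its 90 mm handle, x towards the point.
- cap_a: bystander: brass bottle cap, 28 mm across, 7 mm thick, lying flat. Origin: centre of its underside.
- cap_b: bystander: steel bottle cap, 28 mm across, 7 mm thick, lying flat. Origin: centre of its underside.
- plate: bystander: white paper plate, 150 mm across, 14 mm high. Origin: centre of its underside.
Not all that is in view belongs to the job. Leave any pink look-alike of the tub_wide alone. What is shaped like the jar_middle but turquoise is not meant.

How it is judged:
On the way, in this order (a step that is already met when the one before it is completed fails the run):
1. the tool point stays just above the cork of the tall jar (TCP within 25 mm sideways of its middle, 12 to 65 mm above it, tool within 50 degrees of straight down) (horizontal distance between the grasp point and jar_tall_top below 0.025 m and z of the grasp point in the frame of jar_tall_top between 0.012 and 0.065 m and angle between the grasp point's own z axis and vertical above 2.2 rad), for 1.7 s.
2. the tool point stays just above the lid of the wide tub (same limits) (horizontal distance between the grasp point and tub_wide_top below 0.025 m and z of the grasp point in the frame of tub_wide_top between 0.012 and 0.065 m and angle between the grasp point's own z axis and vertical above 2.2 rad), for 1.7 s.
3. the lever of the lamp switch is fully over (value of joint lamp_switch above 0.85 rad), for 0.1 s.
At the end, for the whole second after the job is handed in: The lever of the lamp switch is fully over (above 0.85 of 1.0 rad), after both pointings in order; all jars and tubs stand upright within 8 mm of where they stood at the start, and every bystander is within 20 mm of where it was (value of joint lamp_switch above 0.85 rad and angle between each of jar_tall, jar_middle, jar_squat, tub_wide, tub_small, tub_narrow's own z axis and vertical below 0.1 rad and distance of each of jar_tall, jar_middle, jar_squat, tub_wide, tub_small, tub_narrow from where it was at the start of the episode below 0.008 m and distance of each of beaker, paint_bottle, medallion, stick, dotting_tool, cap_a, cap_b, plate from where it was at the start of the episode below 0.02 m); the robot touches nothing.
It fails at once if a jar or a tub is touched by the robot (contact force between any of the fingers, the arm and jar_tall above 0.3 N or contact force between any of the fingers, the arm and jar_middle above 0.3 N or contact force between any of the fingers, the arm and jar_squat above 0.3 N or contact force between any of the fingers, the arm and tub_wide above 0.3 N or contact force between any of the fingers, the arm and tub_small above 0.3 N or contact force between any of the fingers, the arm and tub_narrow above 0.3 N).
It fails at once if a jar or a tub is moved or lifted (8 mm) (distance of any of jar_tall, jar_middle, jar_squat, tub_wide, tub_small, tub_narrow from where it was at the start of the episode above 0.008 m).
It fails at once if the tool point comes close above another jar or tub (within 20 mm sideways of its middle and less than 55 mm above it) ((horizontal distance between the grasp point and jar_middle_top below 0.02 m and z of the grasp point in the frame of jar_middle_top between 0.012 and 0.055 m and angle between the grasp point's own z axis and vertical above 2.2 rad) or (horizontal distance between the grasp point and jar_squat_top below 0.02 m and z of the grasp point in the frame of jar_squat_top between 0.012 and 0.055 m and angle between the grasp point's own z axis and vertical above 2.2 rad) or (horizontal distance between the grasp point and tub_small_top below 0.02 m and z of the grasp point in the frame of tub_small_top between 0.012 and 0.055 m and angle between the grasp point's own z axis and vertical above 2.2 rad) or (horizontal distance between the grasp point and tub_narrow_top below 0.02 m and z of the grasp point in the frame of tub_narrow_top between 0.012 and 0.055 m and angle between the grasp point's own z axis and vertical above 2.2 rad)).
It fails at once if a bystander is lifted, pushed or knocked more than 20 mm away (distance of any of beaker, paint_bottle, medallion, stick, dotting_tool, cap_a, cap_b, plate from where it was at the start of the episode above 0.02 m).
It also fails if it takes over 58 s, if anything falls off the work surface, if the arm or the gripper's body presses on something with over 40 N, if the wrist force passes 120 N, or if a joint passes its speed limit or range.

### The arm

A 6-joint arm with a two-finger parallel gripper is mounted at the origin on the work surface. World frame = base frame: x ahead of the robot, y to its left, z up, the work surface at z = 0. Lengths are in m, angles in rad, forces in N, time in s.
With the tool pointing down it reaches from about 0.35 to 0.775 m from the base axis. Payload 5.5 kg.
Tool frame: the origin (TCP) lies between the finger pads, 19 mm behind the fingertips; this is the grasp point; z points along the fingers, y is the line along which they close (so a half turn about z gives the same grasp; the last joint's range is limited). The gripper opens to 85 mm and grips with 20 to 120 N. Pads are 22 mm wide; open, the fingers measure 114 mm over their backs; the gripper's body (76 mm by 85 mm) begins 54 mm behind the grasp point. The pads swing forward as they close: fully open they stand 13 mm farther back than shut.
Start: joints at [0.965, 0.313, 0.046, 1.304, 0, 1.431], TCP at [0.258, 0.514, 0.25] pointing down, gripper open.
Joint ranges: [-2.76, 2.76], [-0.86, 1.69], [-1.03, 1.26], [-2.2, 2.34], [-1.47, 1.5], [-3.14, 3.14]. Speed limits (rad/s): [2.57, 2.57, 3.14, 3.14, 3.14, 3.14].

### API

Orientations are given as a unit quaternion [w, x, y, z].
In Python, from workcell import env, viewer, order, models gives the robot as it stands.
- The arm moves only by the tool drive_tool, never from a script. Its argument "series" is a list that holds one entry, the list of rows, each a list of 6 numbers: the shift along the tool's x, y, z each as a share of 120 mm, from -1 to 1, then the turn, a rotation vector about the tool's x, y, z each as a share of 180 degrees, from -1 to 1. A call has 1 to 20 rows; each row shifts and turns the commanded pose from where the row before left it, along the tool's axes as they then stand; what a row does not reach is not made up. A row lasts 1/8 s, in which the tool goes at most 62.5 mm and 10.7 degrees, less where a joint would pass 70% of its speed; a pose out of reach is approached as far as the arm can. A call with a number of a shift or a turn outside -1 to 1 is refused whole. A call with a gripper value outside its range is refused whole. "jaw" is the opening, from -1 (shut) to 1 (fully open), set as the call begins (left out, the last holds). The fingers move at their own pace and stop on an object; "grip_force" is the grip in N (left out, the last holds). Time passes only in rows, so rows that do not move let the fingers close. It gives the time, the measured TCP pose, the force, the opening and the grip force at its end, in the units of the state.
- env.get_state(): the state, without advancing time (a new reading comes with each control period).
- viewer.read_camera(name): name is "scene" or "top" or "wrist"; returns the picture (420x560x3 uint8, red, green, blue); there is no depth.
- viewer.camera_info(name): a dict with "intrinsics" (3x3 intrinsics, pixels), "R" (3x3) and "t" (3): a world point X has camera coordinates R X + t; the wrist camera has in their place "T_tool_cam" (4x4, takes a point from camera to tool coordinates, whose origin is the TCP and whose axes are the flange's). Camera axes: x right, y down, z forward; pixel columns grow to the right and rows downward; lengths in m; the calibration is good to about 2 mm. The wrist camera is an equidistant fisheye: a pixel r from the principal point sees the ray r / f radians off the axis. A picture is of the moment at which its call begins: read the wrist's pose just before it. camera_info takes no time and is no camera call.
- order.hand_in(): hands the job in; it is judged then, once.
Trained networks look in the newest picture that a camera, given by its name, has taken for a name from the list of things; names that differ only in an ending like _2 or _b are one class to them, and where a whole thing is asked for, a point or a joint stands for the part that bears it (a point fixed in the world has none). Each returns a list of dicts, best first, with "score" (0 to 1); they miss things now and then, are a little off and sometimes report something else, mostly with a low value. They report only what shows in the picture. A call takes as long as a camera call. They do not tell look-alikes from the thing itself.
- models.silhouettes(label, camera): "region" (420x560 bool, what is visible of it) and "location" ([column, row] in pixels, amid what is visible of it).
The state is a dict: "clock": time; "joint_pos": joint angles; "qvel": joint speeds; "tau": joint torques, N m; "tcp_pos": TCP position; "orientation": TCP orientation; "wrist_force": force on the tool from outside, world axes, zero at the start; "ft_torque": the same for the moment, N m; "finger_gap": finger opening in m; "grip_force": force on a finger pad.
Only numpy, scipy, OpenCV 4.12 (cv2) and the standard library are available. Lean on these libraries where they do the work, as an engineer would, in place of code of your own. Each camera call takes 0.05 s, during which the arm holds its last target. There are 200 camera calls.

## Working session

There is one attempt and no reset: what is moved stays moved. The work goes in short steps, Python scripts to look and compute and a tool call to move; the robot and the scene stay as the last step left them, time stands still between calls to the robot, and variables do not carry over. Pictures are saved under pics/ and viewed, at most 10 in all, crops included, and the job is handed in when it is done.

Besides the shell and the picture viewer there is one more tool, called after "Call:" by a JSON object that holds its "api" and its "payload", one argument or row to a line. drive_tool: Moves the arm, as the interface text tells. Its arguments: {"type":"object","properties":{"series":{"type":"array"},"jaw":{"type":"number"},"grip_force":{"type":"number"}},"required":["series"]}

```bash
mkdir -p pics; cat > h.py <<'E'
import numpy as np, cv2
from workcell import env, viewer, order, models
def proj(c,X):
    i=viewer.camera_info(c); p=np.array(i["R"])@np.array(X)+np.array(i["t"]); q=np.array(i["intrinsics"])@p; return q[:2]/q[2]
def ray(c,px,z):
    i=viewer.camera_info(c); R=np.array(i["R"]);t=np.array(i["t"])
    d=R.T@np.linalg.inv(np.array(i["intrinsics"]))@np.array([px[0],px[1],1.]); o=-R.T@t
    return o+d*(z-o[2])/d[2]
E
python3 - <<'E'
from h import *
s=env.get_state(); print(s["clock"],s["tcp_pos"],s["orientation"])
ims={}
for c in("scene","top"):
    ims[c]=viewer.read_camera(c); cv2.imwrite(f"pics/{c}0.png",ims[c][:,:,::-1])
H=dict(jar_tall=.135,jar_middle=.105,jar_squat=.08,tub_wide=.04,tub_small=.04,tub_narrow=.048,lamp_switch_base=.025,lamp_switch_tip=.092,beaker=.085,paint_bottle=.14,plate=.01,medallion=.006)
for n,h in H.items():
  for c in("top","scene"):
    for r in models.silhouettes(n,c)[:3]:
        x,y,w,hh=cv2.boundingRect(r["region"].astype(np.uint8))
        print(n,c,round(r["score"],2),np.round(r["location"]),(x,y,w,hh),np.round(ray(c,r["location"],h if c=="top" else h/2),3)[:2])
for c in("top","scene"):
    i=viewer.camera_info(c); print(c,-np.array(i["R"]).T@np.array(i["t"]))
E
```

```text
0.0 [0.25798706 0.51332609 0.24912406] [-3.24641250e-04  2.30798182e-01  9.73001210e-01 -8.59603550e-04]
jar_tall top 0.69 [131. 258.] (113, 244, 40, 30) [0.442 0.332]
jar_tall top 0.21 [386. 243.] (372, 225, 28, 34) [ 0.492 -0.231]
jar_tall scene 0.88 [443. 260.] (423, 226, 37, 61) [0.458 0.355]
jar_tall scene 0.23 [341. 234.] (331, 223, 28, 28) [0.484 0.121]
jar_middle top 0.96 [164. 150.] (148, 132, 35, 34) [0.692 0.278]
jar_middle top 0.77 [212. 182.] (195, 165, 34, 32) [0.621 0.163]
jar_middle scene 0.67 [334. 285.] (316, 258, 35, 55) [0.641 0.178]
jar_middle scene 0.56 [374. 329.] (351, 299, 42, 61) [0.715 0.296]
jar_squat top 0.65 [140. 200.] (124, 184, 37, 35) [0.576 0.336]
jar_squat scene 0.87 [422. 305.] (398, 279, 44, 51) [0.591 0.352]
jar_squat scene 0.63 [214. 214.] (199, 179, 28, 47) [ 0.534 -0.223]
jar_squat scene 0.53 [444. 257.] (423, 226, 37, 61) [0.41  0.349]
tub_wide top 0.91 [291. 303.] (276, 289, 29, 29) [ 0.346 -0.026]
tub_wide top 0.89 [235. 266.] (221, 252, 29, 29) [0.43  0.109]
tub_wide top 0.74 [177. 276.] (165, 262, 30, 30) [0.403 0.248]
tub_wide scene 0.9
[... 1172 characters left out ...]
5, 31) [ 0.751 -0.118]
paint_bottle scene 0.85 [181. 271.] (166, 238, 29, 61) [ 0.788 -0.117]
paint_bottle scene 0.5 [335. 289.] (316, 257, 36, 56) [0.669 0.191]
paint_bottle scene 0.42 [445. 260.] (423, 226, 37, 61) [0.458 0.359]
plate top 0.64 [426. 301.] (396, 271, 61, 65) [ 0.359 -0.352]
plate scene 0.61 [222. 183.] (193, 172, 48, 23) [ 0.336 -0.348]
medallion top 0.75 [263. 225.] (251, 214, 25, 24) [0.532 0.049]
medallion scene 0.88 [304. 255.] (292, 248, 24, 17) [0.525 0.045]
medallion scene 0.74 [376. 282.] (370, 275, 11, 8) [0.53  0.234]
medallion scene 0.58 [441. 258.] (423, 226, 37, 61) [0.364 0.339]
top [ 0.45984576 -0.01166795  1.24578564]
scene [1.34385747 0.45906191 0.71616709]
```

View pics/top0.png

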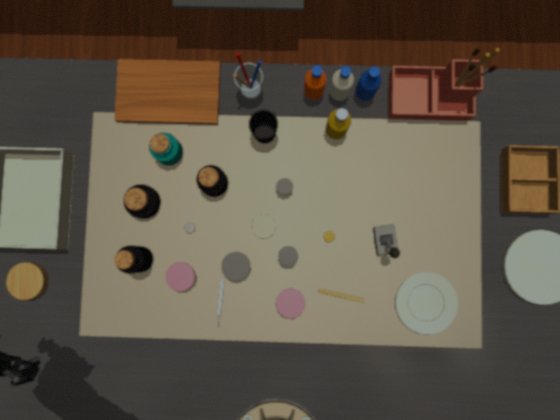

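View pics/scene0.png

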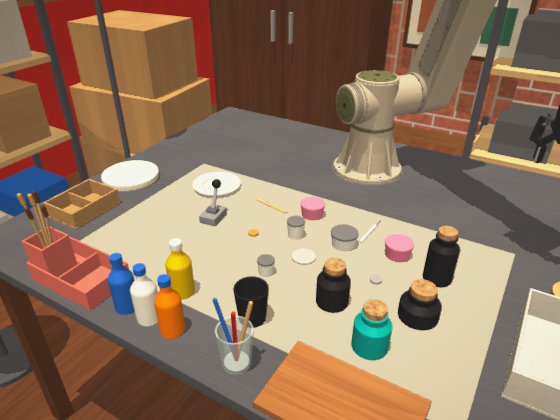

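The top view shows three black corked jars: tall (131,258), squat (140,200) and middle (212,180). The turquoise decoy is at (165,148). The wide grey-lidded tub is at (236,266), with pink decoys at (180,276) and (290,303), the small tub at (284,187) and the narrow one at (288,256). The switch is at (386,242), its black ball at (395,252). I choose jar (131,258), which stands highest in the scene view at (441,257), and tub (236,266). Next I check both in a crop.

```bash
python3 - <<'E'
from h import *
T=cv2.imread("pics/top0.png");S=cv2.imread("pics/scene0.png")
f=lambda I,x,y:cv2.resize(I[y-28:y+28,x-38:x+38],(380,280),interpolation=cv2.INTER_CUBIC)
cv2.imwrite("pics/crop1.png",np.vstack([np.hstack([f(T,131,258),f(T,236,266)]),np.hstack([f(T,388,244),f(S,214,204)])]))
def cork(c,x0,y0,x1,y1):
    I=(T if c=="top" else S)[y0:y1,x0:x1]; h=cv2.cvtColor(I,cv2.COLOR_BGR2HSV)
    m=cv2.inRange(h,(5,110,90),(20,255,255)); ys,xs=np.nonzero(m)
    b=cv2.boundingRect(m); print(c,"cork",xs.mean()+x0,ys.mean()+y0,b[0]+x0,b[1]+y0,b[2:])
    return xs.mean()+x0,ys.mean()+y0
a=cork("top",110,244,145,275);b=cork("scene",430,222,462,252)
print("z.135 top",ray("top",a,.130),"scene",ray("scene",b,.127))
# where would cork top & body project for candidate
for X in [(.45,.335)]:
  print([proj(c,(*X,z)).round(1) for c in("top","scene") for z in(.135,.0)])
for nm,bx in dict(tub=(221,252,29,29)).items():
  p=(bx[0]+bx[2]/2-.5,bx[1]+bx[3]/2-.5);print(nm,ray("top",p,.04))
# ball: dark pixels
for c,I,(x0,y0,x1,y1) in(("top",T,(384,242,404,262)),("scene",S,(205,174,228,192))):
  g=I[y0:y1,x0:x1].max(2); m=(g<45).astype(np.uint8);b=cv2.boundingRect(m);ys,xs=np.nonzero(m)
  p=(np.median(xs)+x0,np.median(ys)+y0);print(c,"ball",p,b,ray(c,p,.092))
E
```

```text
top cork 123.29885057471265 259.18773946360153 115 250 (18, 19)
scene cork 447.399209486166 233.04743083003953 438 226 (20, 15)
z.135 top [0.43918734 0.35023578 0.13      ] scene [0.44009375 0.34827949 0.127     ]
[array([129.7, 254.5]), array([146.6, 254.5]), array([440.7, 230.5]), array([429.6, 278.2])]
tub [0.42926548 0.11010743 0.04      ]
top ball (np.float64(394.0), np.float64(252.0)) (6, 7, 8, 8) [ 0.4731937  -0.25758017  0.092     ]
scene ball (np.float64(216.5), np.float64(185.0)) (7, 8, 8, 6) [ 0.47704897 -0.25419747  0.092     ]
```

View pics/crop1.png

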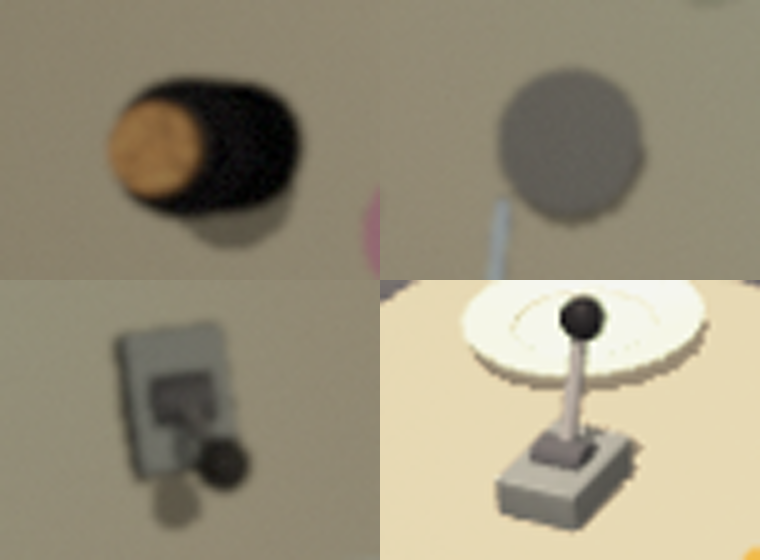

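The crop confirms the choices. The tall jar's cork is top left, the wide grey lid is top right, and the switch has its lever towards the robot, with the block turned about +0.13 rad. Estimates: cork (0.439, 0.350), lid (0.429, 0.110), ball (0.472, -0.257). First I move above the jar with the gripper shut.

Call:
{"api": "drive_tool", "payload": {
  "series": [
    [[-0.245,-0.067,0,0,0,0],[-0.245,-0.067,0,0,0,0],[-0.245,-0.067,0,0,0,0],[-0.245,-0.067,0,0,0,0],[-0.245,-0.067,0,0,0,0],[-0.245,-0.067,0,0,0,0],[-0.245,-0.067,0,0,0,0],[-0.245,-0.067,0,0,0,0],[0,0,0,0,0,0],[0,0,0,0,0,0],[0,0,0,0,0,0]]
  ],
  "jaw": -1
}}

```text
clock: 2.68
tcp_pos: [0.4388, 0.3513, 0.2501]
orientation: [-0.0, 0.23, 0.973, 0.0]
wrist_force: [-0.4, 0.6, 0.5]
finger_gap: -0.0002
grip_force: 0.0
```

Call:
{"api": "drive_tool", "payload": {
  "series": [
    [[0,0,0.125,0,0,0],[0,0,0.125,0,0,0],[0,0,0.125,0,0,0],[0,0,0.125,0,0,0],[0,0,0.125,0,0,0],[0,0,0,0,0,0],[0,0,0,0,0,0],[0,0,0,0,0,0]]
  ]
}}

```text
clock: 3.68
tcp_pos: [0.44, 0.3509, 0.1758]
orientation: [0.001, 0.231, 0.973, 0.001]
wrist_force: [-0.2, 0.5, 0.3]
finger_gap: 0.0002
grip_force: 0.0
```

```bash
python3 - <<'E'
from h import *
S=viewer.read_camera("scene")[:,:,::-1];T=viewer.read_camera("top")[:,:,::-1]
f=lambda I,x,y:cv2.resize(I[y-50:y+50,x-50:x+50],(400,400),interpolation=cv2.INTER_CUBIC)
cv2.imwrite("pics/point1.png",np.hstack([f(S,443,230),f(T,131,258)]))
E
```

```text
(no output)
```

View pics/point1.png

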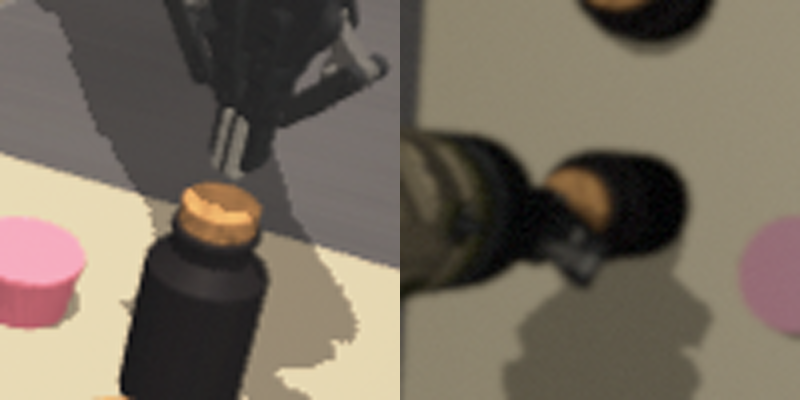

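```bash
python3 - <<'E'
from h import *
for z in (.135,.157,.176,.23):
  for c,o in(("scene",(443,230)),("top",(131,258))):
    p=proj(c,(.44,.351,z)); print(z,c,p.round(1),((p-o+50)*4).round())
E
```

```text
0.135 scene [449.4 230.4] [226. 202.]
0.135 top [122.2 258.8] [165. 203.]
0.157 scene [451.5 221.9] [234. 168.]
0.157 top [118.9 258.9] [152. 204.]
0.176 scene [453.3 214.5] [241. 138.]
0.176 top [116. 259.] [140. 204.]
0.23 scene [458.7 192.4] [263.  50.]
0.23 top [107.  259.2] [104. 205.]
```

The scene crop shows the fingertips at about (240,172), right above the cork centre at (222,205). This agrees with the projections, so I hold here.

Call:
{"api": "drive_tool", "payload": {
  "series": [
    [[0,0,0,0,0,0],[0,0,0,0,0,0],[0,0,0,0,0,0],[0,0,0,0,0,0],[0,0,0,0,0,0],[0,0,0,0,0,0],[0,0,0,0,0,0],[0,0,0,0,0,0],[0,0,0,0,0,0],[0,0,0,0,0,0],[0,0,0,0,0,0],[0,0,0,0,0,0],[0,0,0,0,0,0],[0,0,0,0,0,0],[0,0,0,0,0,0],[0,0,0,0,0,0],[0,0,0,0,0,0],[0,0,0,0,0,0]]
  ]
}}

```text
clock: 6.02
tcp_pos: [0.4395, 0.3507, 0.175]
orientation: [0.0, 0.231, 0.973, 0.0]
wrist_force: [-0.0, -0.1, 0.1]
finger_gap: 0.0002
grip_force: 0.0
```

Call:
{"api": "drive_tool", "payload": {
  "series": [
    [[0,0,-0.25,0,0,0],[0,0,-0.25,0,0,0],[-0.103,-0.229,0,0,0,0],[-0.103,-0.229,0,0,0,0],[-0.103,-0.229,0,0,0,0],[-0.103,-0.229,0,0,0,0],[-0.103,-0.229,0,0,0,0],[-0.103,-0.229,0,0,0,0],[-0.103,-0.229,0,0,0,0],[-0.103,-0.229,0,0,0,0],[0,0,0,0,0,0],[0,0,0,0,0,0],[0,0,0,0,0,0]]
  ]
}}

```text
clock: 7.65
tcp_pos: [0.4292, 0.1105, 0.235]
orientation: [0.0, 0.23, 0.973, 0.0]
wrist_force: [0.5, -0.4, 0.5]
finger_gap: 0.0
grip_force: 0.0
```

Call:
{"api": "drive_tool", "payload": {
  "series": [
    [[0,0,0.18,0,0,0],[0,0,0.18,0,0,0],[0,0,0.18,0,0,0],[0,0,0.18,0,0,0],[0,0,0.18,0,0,0],[0,0,0.18,0,0,0],[0,0,0.18,0,0,0],[0,0,0,0,0,0],[0,0,0,0,0,0]]
  ]
}}

```text
clock: 8.78
tcp_pos: [0.4295, 0.1103, 0.0844]
orientation: [0.0, 0.23, 0.973, 0.0]
wrist_force: [0.0, -0.2, 0.3]
finger_gap: -0.0
grip_force: 0.0
```

```bash
python3 - <<'E'
from h import *
S=viewer.read_camera("scene")[:,:,::-1]
cv2.imwrite("pics/point2.png",cv2.resize(S[183:283,295:395],(500,500),interpolation=cv2.INTER_CUBIC))
E
```

```text
(no output)
```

View pics/point2.png

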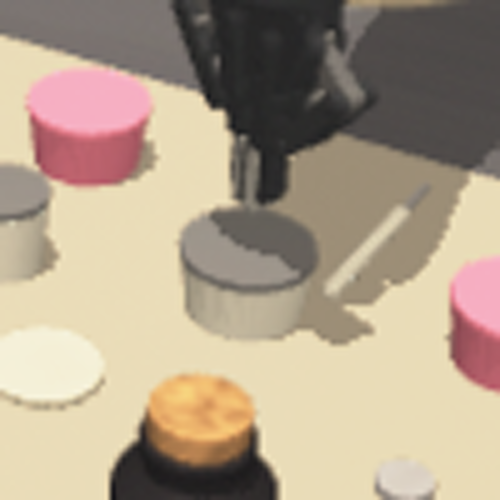

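The fingertips at (260,200) are just above the grey lid, whose centre is at (250,248), and clear of it. The clearance is about 25 mm. I hold here.

Call:
{"api": "drive_tool", "payload": {
  "series": [
    [[0,0,0.03,0,0,0],[0,0,0,0,0,0],[0,0,0,0,0,0],[0,0,0,0,0,0],[0,0,0,0,0,0],[0,0,0,0,0,0],[0,0,0,0,0,0],[0,0,0,0,0,0],[0,0,0,0,0,0],[0,0,0,0,0,0],[0,0,0,0,0,0],[0,0,0,0,0,0],[0,0,0,0,0,0],[0,0,0,0,0,0],[0,0,0,0,0,0],[0,0,0,0,0,0],[0,0,0,0,0,0],[0,0,0,0,0,0]]
  ]
}}

```text
clock: 11.08
tcp_pos: [0.4291, 0.1098, 0.0802]
orientation: [0.0, 0.231, 0.973, 0.0]
wrist_force: [-0.3, -0.2, 0.6]
finger_gap: -0.0001
grip_force: 0.0
```

Call:
{"api": "drive_tool", "payload": {
  "series": [
    [[0,0,-0.333,0,0,0],[0,0,-0.333,0,0,0],[0,0,-0.333,0,0,0],[-0.124,-0.254,0,0,0,0],[-0.124,-0.254,0,0,0,0],[-0.124,-0.254,0,0,0,0],[-0.124,-0.254,0,0,0,0],[-0.124,-0.254,0,0,0,0],[-0.124,-0.254,0,0,0,0],[-0.124,-0.254,0,0,0,0],[-0.124,-0.254,0,0,0,0],[-0.124,-0.254,0,0,0,0],[-0.124,-0.254,0,0,0,0],[-0.124,-0.254,0,0,0,0],[0,0,0,0,0,-0.0475],[0,0,0,0,0,-0.0475],[0,0,0,0,0,-0.0475],[0,0,0,0,0,-0.0475],[0,0,0,0,0,0],[0,0,0,0,0,0]]
  ]
}}

```text
clock: 13.58
tcp_pos: [0.4248, -0.2632, 0.2]
orientation: [0.0, -0.064, 0.998, 0.0]
wrist_force: [0.3, 0.2, -0.2]
finger_gap: 0.0
grip_force: 0.0
```

```bash
python3 - <<'E'
from h import *
from scipy.spatial.transform import Rotation as Ro
s=env.get_state();q=s["orientation"];M=Ro.from_quat([q[1],q[2],q[3],q[0]]).as_matrix()
print(M.round(3))
i=viewer.camera_info("wrist");print(np.array(i["T_tool_cam"]).round(3).tolist(),np.array(i["intrinsics"]).round(1).tolist())
cv2.imwrite("pics/w3.png",viewer.read_camera("wrist")[:,:,::-1])
K=np.array(i["intrinsics"]);Tc=np.linalg.inv(np.array(i["T_tool_cam"]))
for X in[(.472,-.257,.092),(.510,-.252,.025),(.547,-.247,.092)]:
  p=Tc@np.r_[M.T@(np.array(X)-s["tcp_pos"]),1];th=np.arctan2(np.hypot(*p[:2]),p[2]);print(K[:2,2]+K[0,0]*th*p[:2]/np.hypot(*p[:2]))
E
```

```text
[[-0.992 -0.128  0.   ]
 [-0.128  0.992  0.   ]
 [-0.     0.    -1.   ]]
[[-0.001, -0.962, -0.274, 0.07], [1.0, -0.001, 0.0, -0.0], [-0.001, -0.274, 0.962, -0.124], [0.0, 0.0, 0.0, 1.0]] [[325.2, 0.0, 280.7], [0.0, 325.2, 207.6], [0.0, 0.0, 1.0]]
[281.05251862 269.80330653]
[281.03762719 273.61127592]
[281.40394249 343.13573773]
```

View pics/w3.png

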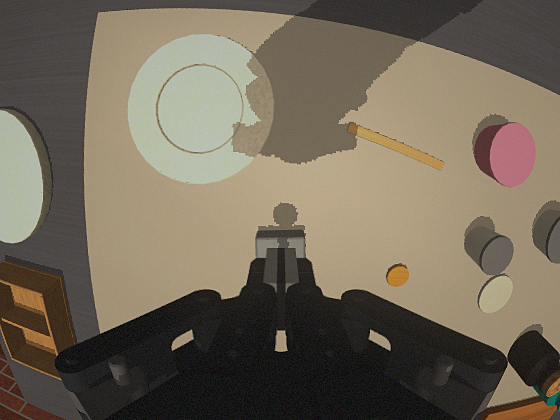

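The wrist view shows the block centred at about column 280 with its edges square to the tool, the fingers in front of it. So yaw and sideways alignment are good. I descend behind the ball.

Call:
{"api": "drive_tool", "payload": {
  "series": [
    [[0,0,0.155,0,0,0],[0,0,0.155,0,0,0],[0,0,0.155,0,0,0],[0,0,0.155,0,0,0],[0,0,0.155,0,0,0],[0,0,0.155,0,0,0],[0,0,0,0,0,0],[0,0,0,0,0,0]]
  ]
}}

```text
clock: 14.62
tcp_pos: [0.4251, -0.2635, 0.0891]
orientation: [0.0, -0.065, 0.998, -0.0]
wrist_force: [0.9, 0.4, -0.1]
finger_gap: 0.0003
grip_force: 0.0
```

Call:
{"api": "drive_tool", "payload": {
  "series": [
    [[-0.05,0,0,0,0,0],[-0.05,0,0,0,0,0],[-0.05,0,0,0,0,0],[-0.05,0,0,0,0,0],[-0.05,0,0,0,0,0],[-0.05,0,0,0,0,0],[-0.05,0,0,0,0,0],[-0.05,0,0,0,0,0],[-0.05,0,0,0,0,0],[-0.05,0,0,0,0,0],[-0.05,0,0,0,0,0],[-0.05,0,0,0,0,0],[-0.05,0,0,0,0,0],[-0.05,0,0,0,0,0],[-0.05,0,0,0,0,0],[0,0,0,0,0,0]]
  ]
}}

```text
clock: 16.62
tcp_pos: [0.5147, -0.2515, 0.0885]
orientation: [0.0, -0.066, 0.998, -0.0]
wrist_force: [0.2, 0.6, 0.9]
finger_gap: 0.0001
grip_force: 0.0
```

```bash
python3 - <<'E'
from h import *
S=viewer.read_camera("scene")[:,:,::-1]
cv2.imwrite("pics/push1.png",cv2.resize(S[150:250,160:270],(660,600),interpolation=cv2.INTER_CUBIC))
print(env.get_state()["wrist_force"])
E
```

```text
[ 0.0904074  -0.57481329  0.03866627]
```

View pics/push1.png

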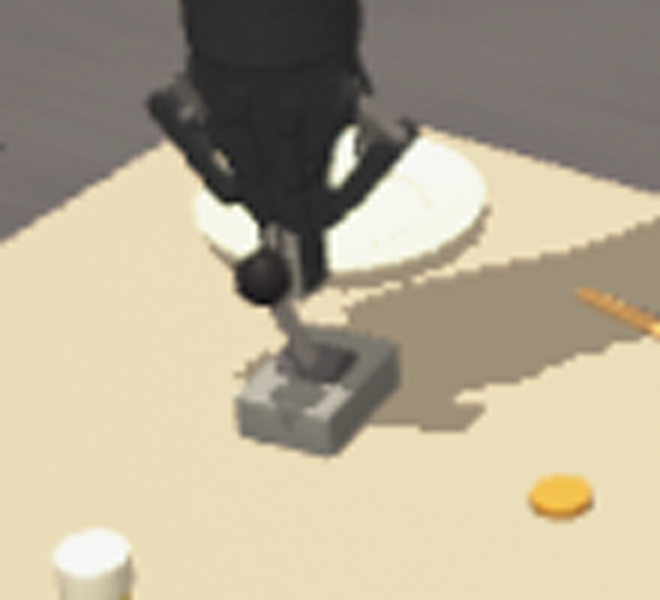

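The lever is past the middle, with the ball in front of the fingers at about (262,278). I push gently on to the stop.

Call:
{"api": "drive_tool", "payload": {
  "series": [
    [[-0.03,0,0,0,0,0],[-0.03,0,0,0,0,0],[-0.02,0,0,0,0,0],[0,0,0,0,0,0],[0,0,0,0,0,0]]
  ]
}}

```text
clock: 17.3
tcp_pos: [0.5177, -0.2508, 0.0879]
orientation: [-0.006, -0.064, 0.998, -0.0]
wrist_force: [-18.2, -4.9, 9.6]
finger_gap: 0.0001
grip_force: 9.9
```

A force of 18 N with the motion stopped means the lever is on its end stop. I back off along +x of the tool and then rise.

Call:
{"api": "drive_tool", "payload": {
  "series": [
    [[0.1,0,0,0,0,0],[0.2,0,0,0,0,0],[0.2,0,0,0,0,0],[0.2,0,0,0,0,0],[0,0,-0.3,0,0,0],[0,0,-0.3,0,0,0],[0,0,-0.3,0,0,0],[0,0,0,0,0,0],[0,0,0,0,0,0],[0,0,0,0,0,0]]
  ]
}}

```text
clock: 18.55
tcp_pos: [0.4397, -0.2607, 0.1952]
orientation: [-0.001, -0.066, 0.998, 0.001]
wrist_force: [0.3, 0.2, 0.2]
finger_gap: 0.0
grip_force: 0.0
```

```bash
python3 - <<'E'
from h import *
S=viewer.read_camera("scene")[:,:,::-1]
cv2.imwrite("pics/end.png",S)
I=S[185:210,192:215];m=(I.max(2)<50).astype(np.uint8);ys,xs=np.nonzero(m);p=(np.median(xs)+192,np.median(ys)+185)
print("ball",p,ray("scene",p,.092),"expected",proj("scene",(.547,-.247,.092)))
E
```

```text
ball (np.float64(203.5), np.float64(198.0)) [ 0.54974259 -0.2415528   0.092     ] expected [202.51594608 196.99017165]
```

View pics/end.png

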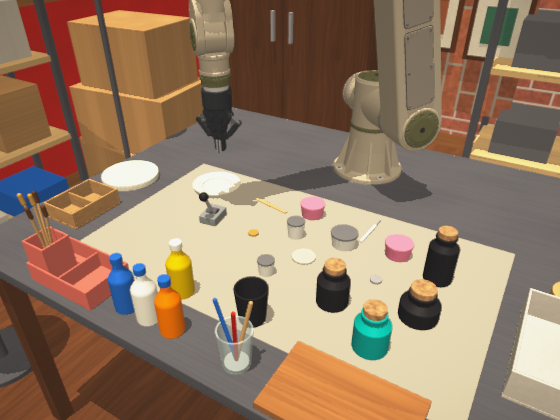

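The lever's ball is at (204,198), which is its end-stop position of about (0.550, -0.242). Everything else stands where it was, and the arm is clear.

```bash
python3 -c "
from h import *
print(order.hand_in())"
```

```text
the job is handed in; nothing more can be done
None
```

I pointed at the tall jar's cork and then the wide tub's lid, about two seconds each, pushed the lamp lever to its end stop with the other things on the table looking unmoved in the last picture, and handed the job in (no verdict was returned).

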